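# Bar the jar lane and hold its sprung gate open

## Task

Get the jar outlet ready so that a colleague can take out the first jar: lift the flat lane blade out of its parking block and slide it edgewise down into the slot across the jar lane, between the two jars, guiding it in the hand until it is nearly home, then let go of it fully seated. Only then swing the spring-loaded gate arm (its upright post is the handle) outward and forward against its spring right up to its stop, and finish while still holding it there. Leave the jars and everything else on the table where they stand.

Things in the scene. Friction and masses are not known exactly. Their poses are not given: they have to be found in the camera images.
- station: Jar outlet station fixed on the table: steel base plate 10 mm thick, 120 (x) by 215 mm (y). Origin at table height under the middle of the slot; x roughly away from the robot, y roughly to its left. The jar lane runs along y between two guide rails (tops 40 mm up), with one jar on each side of the slot; the gate arm closes its -y end.
- slot_floor (a point): Middle of the slot's floor, 10 mm above the table; axes as station. The slot is formed by two white upright grooved jambs facing each other across the lane: 94 mm long (x), 8 mm wide (y), mouths flared from 70 mm up to the jambs' tops 82 mm above the table (14 mm wide there). A seated blade has its origin here and its width along x (either way round).
- park_block: White plastic block fixed on the table, 112 mm (x) by 44 mm (y), 50 mm high, in which the blade is parked upright in a slot along its x axis, slot floor 6 mm above the table. Origin at the centre of its underside. It may stand at the left or the right.
- blade: Loose lane blade, about 0.2 kg: an upright steel plate 90 mm wide (its x), 4 mm thick (its y), 98 mm high, with a black bar grip on top 60 mm long (x), 14 mm thick (y), from 94 to 128 mm above the lower edge. Origin at the middle of the lower edge, z up. The same either way round.
- gate_arm (a joint): Arm angle, rad: 0 closed (sprung shut), 1.2 at its stop. It opens anticlockwise seen from above, about the upright axis at gate_pivot: at angle a the post's axis is at gate_pivot + 130 mm times (-cos a, -sin a) in the station's x, y, so the post swings to -y, then forward to +x. The spring pushes back at the post with 1.6 N closed, 5 N at the stop, and shuts the arm when let go.
- gate_pivot (a point): On the gate arm's pivot axis, 44 mm above the table, at the far side of the lane's outlet; axes as station. The arm is a pair of flat aluminium plates with two rollers between, 18 mm wide, 34 to 58 mm above the table.
- post_foot (a point): Upright round steel post at the free end of the gate arm, 18 mm diameter, its handle. This point is on its axis at its foot, 55 mm above the table; top 135 mm above the table. It turns with the arm.
- jar_first: closed glass jar of fruit with a brass-coloured screw lid, 64 mm diameter, 72 mm high, origin at the centre of its underside; stands in the lane between the gate arm and the slot, top 82 mm above the table; leave it alone
- jar_next: closed glass jar of fruit with a brass-coloured screw lid, 64 mm diameter, 72 mm high, origin at the centre of its underside; stands in the lane on the other side of the slot, top 82 mm above the table; leave it alone
- jar_left: closed glass jar of fruit with a brass-coloured screw lid, 64 mm diameter, 72 mm high, origin at the centre of its underside; stands on the table at the left; leave it alone
- jar_right: closed glass jar of fruit with a brass-coloured screw lid, 64 mm diameter, 72 mm high, origin at the centre of its underside; stands on the table at the right; leave it alone
- bowl: green plastic bowl, 100 mm across, 45 mm high, origin at the centre of its underside, left or right, on the other side from the parking block; leave it alone
- lid_a: loose brass-coloured jar lid lying on the table, 68 mm diameter, 15 mm high, origin at the centre of its underside; leave it alone
- lid_b: another such lid; leave it alone
- bottle: white plastic bottle, 56 mm diameter, 120 mm high, behind the station, origin at the centre of its underside; leave it alone

How it is judged:
On the way, in this order (a step that is already met when the one before it is completed fails the run):
1. the blade, still in the fingers, is down in the slot to within 30 mm of its floor (x of blade in the frame of slot_floor between -0.007 and 0.007 m and y of blade in the frame of slot_floor between -0.006 and 0.006 m and angle between the x axis of blade and the x axis of station, either way round below 0.12 rad and angle between blade's own z axis and vertical below 0.12 rad and z of blade in the frame of slot_floor below 0.03 m and contact force between the fingers and blade above 1 N).
2. the blade is fully seated in the slot and let go (x of blade in the frame of slot_floor between -0.007 and 0.007 m and y of blade in the frame of slot_floor between -0.006 and 0.006 m and angle between the x axis of blade and the x axis of station, either way round below 0.12 rad and angle between blade's own z axis and vertical below 0.12 rad and z of blade in the frame of slot_floor below 0.006 m and contact force between the fingers and blade below 0.2 N), for 0.2 s.
3. the gate arm is held at its stop by the fingers (value of joint gate_arm above 1.13 rad and contact force between the fingers and gate_arm above 1 N and x of blade in the frame of slot_floor between -0.007 and 0.007 m and y of blade in the frame of slot_floor between -0.006 and 0.006 m and angle between the x axis of blade and the x axis of station, either way round below 0.12 rad and angle between blade's own z axis and vertical below 0.12 rad and z of blade in the frame of slot_floor below 0.006 m), for 0.2 s.
At the end, for the whole second after the job is handed in: Blade seated in the slot (within 6 mm of its floor, 7 mm along, 6 mm across, 0.12 rad) and not touched; gate arm at rest above 1.13 rad (stop 1.2) with the fingers bearing on it by over 1 N; lane jars upright, moved under 25 mm, other things under 30 mm (all of step 3 and velocity of joint gate_arm between -0.15 and 0.15 rad/s and contact force between the fingers and blade below 0.2 N and distance of each of bowl, lid_a, lid_b, jar_left, jar_right, bottle from where it was at the start of the episode below 0.03 m and distance of each of jar_first, jar_next from where it was at the start of the episode below 0.025 m and angle between each of jar_first, jar_next's own z axis and vertical below 0.2 rad); the arm keeps its last pose, push and grip.
It fails at once if the gate arm is opened by more than 0.3 rad before the blade is seated (value of joint gate_arm above 0.3 rad and not (x of blade in the frame of slot_floor between -0.007 and 0.007 m and y of blade in the frame of slot_floor between -0.006 and 0.006 m and angle between the x axis of blade and the x axis of station, either way round below 0.12 rad and angle between blade's own z axis and vertical below 0.12 rad and z of blade in the frame of slot_floor below 0.006 m)).
It fails at once if a jar in the lane is moved 25 mm or tipped (distance of any of jar_first, jar_next from where it was at the start of the episode above 0.025 m or angle between any of jar_first, jar_next's own z axis and vertical above 0.3 rad).
It fails at once if another thing on the table is moved 30 mm (distance of any of bowl, lid_a, lid_b, jar_left, jar_right, bottle from where it was at the start of the episode above 0.03 m).
It also fails if it takes over 58 s, if anything falls off the work surface, if the arm or the gripper's body presses on something with over 40 N, if the wrist force passes 120 N, or if a joint passes its speed limit or range.

## Robot

A 6-joint arm with a two-finger parallel gripper is mounted at the origin on the work surface. World frame = base frame: x ahead of the robot, y to its left, z up, the work surface at z = 0. Lengths are in m, angles in rad, forces in N, time in s.
With the tool pointing down it reaches from about 0.275 to 0.725 m from the base axis. Payload 15.9 kg.
Tool frame: the origin (TCP) lies midway between the tips of the shut fingers; the grasp point (between the pads) lies 19 mm behind it; z points along the fingers, y is the line along which they close (so a half turn about z gives the same grasp; the last joint's range is limited). The gripper opens to 85 mm and grips with 20 to 120 N. Pads are 22 mm wide; open, the fingers measure 114 mm over their backs; the gripper's body (76 mm by 85 mm) begins 54 mm behind the grasp point. The pads swing forward as they close: fully open they stand 13 mm farther back than shut.
Start: joints at [-1.198, 0.213, -0.034, 1.323, 0, 1.571], TCP at [0.182, -0.466, 0.231] pointing down, gripper open.
Joint ranges: [-2.98, 2.98], [-0.74, 1.72], [-1.14, 1.35], [-2.1, 2.04], [-1.57, 1.44], [-3.14, 3.14]. Speed limits (rad/s): [1.89, 1.89, 2.39, 2.57, 3.14, 3.14].

## Interface

Orientations are given as a unit quaternion [w, x, y, z].
In Python, from bench import bot, vision, workorder gives the robot as it stands. The module is installed in compiled form; this text tells all that it offers.
- The arm moves only by the shell command python3 -m inch 'ROWS' [FORCE]. ROWS is a JSON object of lists of equal length, an entry for each row: "slide": the shift along the world's x, y, z in cm, a list of three; "roll": the turn about the world's z in degrees; "jaw": the opening, from 0 (shut) to 1 (fully open). In form: {"slide": [[tx, ty, tz], ...], "roll": [roll, ...], "jaw": [jaw, ...]}. A call has 1 to 8 rows; each row shifts and turns the commanded pose from where the row before left it; what a row does not reach is not made up. A row lasts 1/8 s, in which the tool goes at most 62.5 mm and 10.7 degrees, less where a joint would pass 70% of its speed; a pose out of reach is approached as far as the arm can. A call is refused whole if a number of a shift passes 6.25 or a number of a turn 10.7, either way. A call with a gripper value outside its range is refused whole. The fingers move at their own pace and stop on an object; FORCE is the grip in N (left out, the last holds). Time passes only in rows, so rows that do not move let the fingers close. It gives the time, the measured TCP pose, the force, the opening and the grip force at its end, in the units of the state.
- bot.state(): the state, without advancing time (a new reading comes with each control period).
- vision.camera(name): name is "scene" or "top"; returns a dict with "frame" (400x640x3 uint8, red, green, blue), "K" (3x3 intrinsics, pixels), "k1" (the pictures are not rectified: a ray, as slopes to the right and down, at radius r is drawn at 1 + k1 r^2 times it, then the intrinsics apply), "rvec" (rotation vector, rad) and "tvec" (3), from world to camera coordinates, as OpenCV has them. Camera axes: x right, y down, z forward; pixel columns grow to the right and rows downward; lengths in m; the calibration is good to about 2 mm. A picture is of the moment at which its call begins. There is no depth.
- workorder.hand_in(): hands the job in; it is judged then, once.
The state is a dict: "time_s": time; "q": joint angles; "joint_vel": joint speeds; "joint_torque": joint torques, N m; "tcp_pos": TCP position; "ee_rot": TCP orientation; "force": force on the tool from outside, world axes, zero at the start; "torque": the same for the moment, N m; "grip_width": finger opening in m; "grip_force": force on a finger pad.
Only numpy, scipy, OpenCV 4.12 (cv2) and the standard library are available. Lean on these libraries where they do the work, as an engineer would, in place of code of your own. Each camera call takes 0.05 s, during which the arm holds its last target. There are 200 camera calls.

## Working session

There is one attempt and no reset: what is moved stays moved. The work goes in short steps, Python scripts to look and compute and a shell command to move; the robot and the scene stay as the last step left them, time stands still between calls to the robot, and variables do not carry over. Pictures are saved under pics/ and viewed, at most 11 in all, crops included, and the job is handed in when it is done.

```bash
mkdir -p pics; cat > h.py <<'E'
import numpy as np, cv2
from bench import bot, vision, workorder
def cam(n):
    c=vision.camera(n); R=cv2.Rodrigues(np.array(c['rvec'],float))[0]; c['R']=R; c['t']=np.array(c['tvec'],float).ravel(); c['K']=np.array(c['K'],float); return c
def dist(c): return np.array([c['k1'],0,0,0],float)
def ray(c,uv):
    p=cv2.undistortPoints(np.array(uv,float).reshape(-1,1,2),c['K'],dist(c)).reshape(-1,2)
    d=np.c_[p,np.ones(len(p))]@c['R']; return -c['R'].T@c['t'],d
def onz(c,uv,z):
    o,d=ray(c,uv); return o+d*((z-o[2])/d[:,2])[:,None]
def proj(c,P):
    return cv2.projectPoints(np.array(P,float).reshape(-1,1,3),np.array(c['rvec'],float),c['t'],c['K'],dist(c))[0].reshape(-1,2)
def save(n,f): cv2.imwrite('pics/'+n+'.png',f[:,:,::-1])
E
python3 - <<'E'
from h import *
for n in('scene','top'):
    c=cam(n); save(n+'0',c['frame']); np.save(n+'0.npy',c['frame']); print(n,-c['R'].T@c['t'],c['R'].round(2).tolist(),c['K'].tolist(),c['k1'])
print(bot.state())
E
```

```text
scene [0.9940267  0.67246291 0.71856808] [[-0.85, 0.52, 0.02], [0.31, 0.54, -0.78], [-0.42, -0.66, -0.62]] [[385.2812626455173, 0.0, 313.948546814809], [0.0, 385.2812626455173, 203.56198240528104], [0.0, 0.0, 1.0]] -0.0594173004456137
top [ 0.39166868 -0.01169247  1.5075162 ] [[0.01, -1.0, -0.0], [-0.99, -0.01, -0.12], [0.12, 0.0, -0.99]] [[509.0318364691966, 0.0, 319.2406136378739], [0.0, 509.0318364691966, 200.34085371898684], [0.0, 0.0, 1.0]] 0.0547773277766544
{'time_s': 0.1, 'q': array([-1.19802656e+00,  2.13294202e-01, -3.49372721e-02,  1.32351430e+00,
       -1.79885816e-06,  1.57080861e+00]), 'joint_vel': array([ 0.00155664, -0.00135038,  0.00173173,  0.00055046, -0.00178369,
        0.00062717]), 'joint_torque': array([ 3.61371008e-05, -6.87242818e+01,  4.87812138e+01,  1.21352574e-02,
       -1.29645914e-04, -1.16600583e-05]), 'tcp_pos': array([ 0.18199282, -0.46539321,  0.23089547]), 'ee_rot': array([-4.66336311e-04,  9.82681591e-01,  1.85301550e-01, -8.88569641e-05]), 'force': array([-0.1575322 , -0.72846236,  0.51859647]), 'torque': array([-0.01248041, -0.04259545,  0.10196933]), 'grip_force': 0.0, 'grip_width': 0.0852379110288932}
```

View pics/scene0.png

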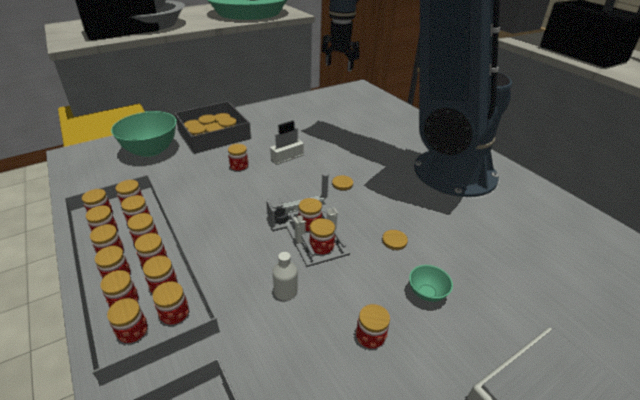

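View pics/top0.png

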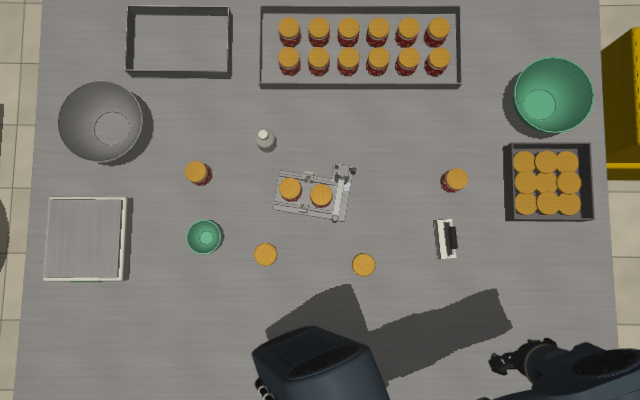

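The top view shows the station around (315,193) with the jambs at about (308,177) and (303,207). The post is near (337,217), the pivot near (344,170), and the parking block is at (446,239) with its grip at (451,236). I'll enlarge these.

```bash
python3 - <<'E'
from h import *
t=np.load('top0.npy'); s=np.load('scene0.npy')
a=cv2.resize(t[155:230,265:365],None,fx=8,fy=8,interpolation=cv2.INTER_CUBIC)[:600]
b=cv2.resize(s[165:265,260:350],None,fx=5,fy=5,interpolation=cv2.INTER_CUBIC)
save('st',a)
p=cv2.resize(t[210:265,425:465],None,fx=8,fy=8,interpolation=cv2.INTER_CUBIC)
q=cv2.resize(s[115:170,260:312],None,fx=8,fy=8,interpolation=cv2.INTER_CUBIC)
o=np.zeros((500,800,3),np.uint8); o[:500,:450]=b; o[:440,450:770]=p[:440]; save('m',o)
E
```

```text
(no output)
```

View pics/st.png

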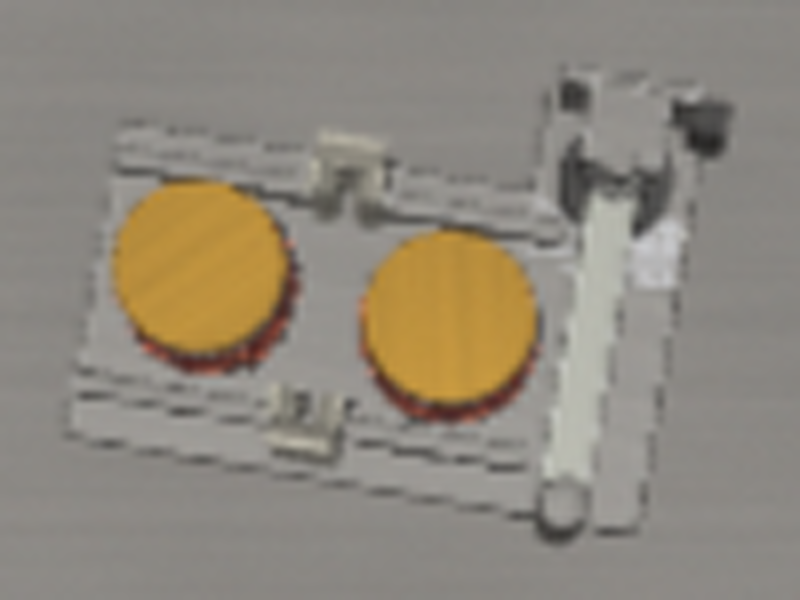

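View pics/m.png

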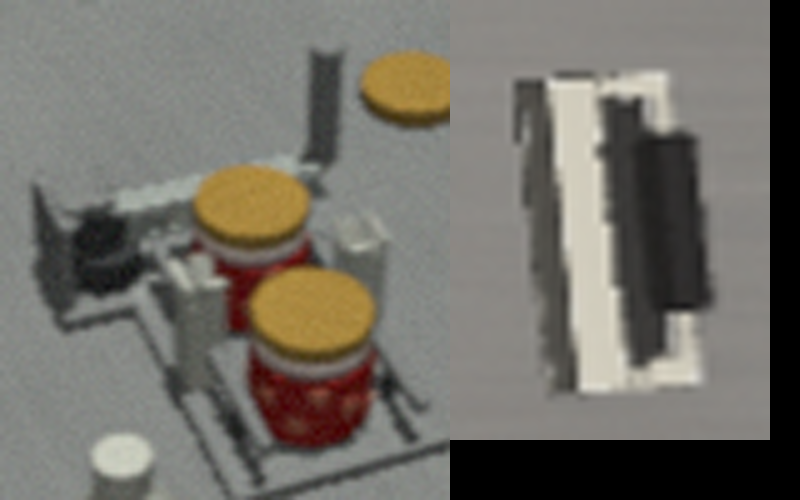

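The crop shows the jamb tops at crop px (350,165) and (307,418) and the post top at (563,500). The plate corners are at (120,125), (70,435) and (640,530). The yaw is about -9.4°. Next I'll measure these with masks.

```bash
python3 - <<'E'
from h import *
T=cam('top'); t=T['frame'].astype(int)
S=cam('scene'); s=S['frame'].astype(int)
# warm white mask
for nm,c,f,roi in(('top',T,t,(265,160,365,225)),('top',T,t,(425,210,465,265)),('scene',S,s,(265,175,345,250)),('scene',S,s,(262,118,310,168))):
    u0,v0,u1,v1=roi; g=f[v0:v1,u0:u1]; m=((g[...,0]-g[...,2]>10)&(g.min(2)>110)&(g[...,0]-g[...,2]<60)).astype(np.uint8)
    n,l,st,ce=cv2.connectedComponentsWithStats(m)
    for i in range(1,n):
        if st[i,4]>8: print(nm,st[i]+np.array([u0,v0,0,0,0]),(ce[i]+[u0,v0]).round(1), cv2.minAreaRect(np.argwhere(l==i)[:,::-1].astype(np.float32)+np.float32([u0,v0])))
cr=lambda x,y:((x+.5)/8+265-.5,(y+.5)/8+155-.5)
def P(x,y,z): return onz(T,[cr(x,y)],z)[0]
print('plate LT,LB,RB',P(120,125,.01),P(70,435,.01),P(640,530,.01))
print('jamb up/low',P(351,150,.082),P(306,420,.082))
print('jamb outer',P(351,131,.082),P(300,455,.082),P(303,432,.082))
print('post top',P(565,497,.135))
# black grip
g=t[210:265,425:470]; m=(g.max(2)<50).astype(np.uint8); print('grip',[ (cv2.contourArea(k),cv2.minAreaRect(k)) for k in cv2.findContours(m,0,1)[0]])
pr=lambda x,y:((x-450+.5)/8+425-.5,(y+.5)/8+210-.5)
print('grip top corners',[onz(T,[pr(*k)],.134)[0].round(4) for k in((641,135),(693,133),(710,305),(660,305))])
print('block top',[onz(T,[pr(*k)],.05)[0].round(4) for k in((550,75),(667,72),(703,385),(583,392))])
E
```

```text
top [303 171  10   9  58] [308.  174.7] ((307.94000244140625, 174.9199981689453), (9.192388534545898, 7.495331764221191), 8.130102157592773)
top [311 183   9   6   9] [315.  184.8] ((314.6629333496094, 184.96067810058594), (1.2719974517822266, 9.433980941772461), 57.9946174621582)
top [278 185   4  12  14] [278.8 191. ] ((278.61151123046875, 190.74229431152344), (11.401752471923828, 1.8418216705322266), 74.74488067626953)
top [309 190   3  13  13] [309.5 196. ] ((309.6310729980469, 196.07241821289062), (12.041595458984375, 1.743955135345459), 85.2363510131836)
top [298 203   4   4  15] [299.4 204.6] ((299.5, 204.5), (3.0, 3.0), 90.0)
top [298 204  10   8  34] [303.1 208.1] ((303.3000183105469, 208.60000610351562), (5.81377649307251, 10.733125686645508), 63.43495178222656)
top [437 219  20  40 322] [444.  239.2] ((446.5990295410156, 238.49008178710938), (39.50297546386719, 16.020099639892578), 84.2894058227539)
plate LT,LB,RB [0.65475516 0.1141306  0.01      ] [0.53856179 0.1307172  0.01      ] [ 0.50487503 -0.07989086  0.01      ]
jamb up/low [0.6337028  0.02605106 0.082     ] [0.53737434 0.04094501 0.082     ]
jamb outer [0.64052716 0.02611722 0.082     ] [0.52499395 0.04291619 0.082     ] [0.53312449 0.04195299 0.082     ]
post top [ 0.50641478 -0.04884548  0.135     ]
grip [(136.5, ((26.823169708251953, 27.408536911010742), (21.534149169921875, 7.509344100952148), 83.6598129272461))]
grip top corners [array([ 0.4825, -0.3532,  0.134 ]), array([ 0.4833, -0.3705,  0.134 ]), array([ 0.4259, -0.3747,  0.134 ]), array([ 0.4257, -0.3582,  0.134 ])]
block top [array([ 0.5093, -0.3423,  0.05  ]), array([ 0.5107, -0.3838,  0.05  ]), array([ 0.3998, -0.3937,  0.05  ]), array([ 0.3969, -0.3515,  0.05  ])]
```

```bash
python3 - <<'E'
from h import *
T=cam('top');S=cam('scene')
for nm,c,roi in(('top',T,(270,170,345,212)),('scene',S,(293,192,345,262))):
    u0,v0,u1,v1=roi; f=cv2.cvtColor(c['frame'],cv2.COLOR_RGB2HSV)[v0:v1,u0:u1]
    m=cv2.inRange(f,(12,130,120),(28,255,255)); 
    for k in cv2.findContours(m,0,1)[0]:
        if cv2.contourArea(k)>60:
            e=cv2.fitEllipse(k); uv=np.add(e[0],(u0,v0)); print(nm,e[1],onz(c,[uv],.082)[0].round(4),onz(c,[uv],.078)[0].round(4))
    
a=np.radians(-8.9);ex=np.array([np.cos(a),np.sin(a),0]);ey=np.array([-ex[1],ex[0],0]);o=np.array([.5828,.0335,0])
tc=lambda p:((p-[265,155]+.5)*8-.5).round()
sc=lambda p:((p-[260,165]+.5)*5-.5).round()
for n,x,y,z in(('slot+',.047,0,.082),('slot-',-.047,0,.082),('outer+',.058,0,.082),('outer-',-.058,0,.082),('floor',0,0,.01)):
    p=o+ex*x+ey*y+[0,0,z]; print(n,tc(proj(T,p))[0],sc(proj(S,p))[0])
f=S['frame']; g=f[115:170,260:312]; m=(g.max(2)<45).astype(np.uint8)
for k in cv2.findContours(m,0,1)[0]:
    if cv2.contourArea(k)>20: print('scene grip',cv2.minAreaRect(k),cv2.boundingRect(k), k.reshape(-1,2).tolist()[::2])
b=np.array([.4544,-.366,0]);aa=np.radians(4.8);bx=np.array([np.cos(aa),np.sin(aa),0])
by=np.array([-bx[1],bx[0],0])
for sx in(1,-1):
  for sy in (1,-1):
    for z in(.134,.1): print(sx,sy,z,(proj(S,b+bx*sx*.03+by*sy*.007+[0,0,z])-[260,115])[0].round(1))
    print('blk',(proj(S,b+bx*sx*.056+by*sy*.022+[0,0,.05])[0]).round(1))
x=cv2.resize(f[112:172,255:315],None,fx=9,fy=9,interpolation=cv2.INTER_CUBIC); y=cv2.resize(f[165:265,260:350],None,fx=5,fy=5,interpolation=cv2.INTER_CUBIC)
o2=np.zeros((540,540,3),np.uint8); save('m2',x)
E
```

```text
top (20.28781509399414, 20.878332138061523) [ 0.5739 -0.009   0.082 ] [ 0.5745 -0.009   0.078 ]
top (20.280580520629883, 20.692092895507812) [0.5916 0.0792 0.082 ] [0.5922 0.0794 0.078 ]
scene (15.42287540435791, 23.92991828918457) [0.5954 0.0837 0.082 ] [0.5929 0.08   0.078 ]
scene (12.760180473327637, 21.64275360107422) [ 0.5778 -0.0037  0.082 ] [ 0.5752 -0.008   0.078 ]
slot+ [350. 162.] [195. 266.]
slot- [306. 423.] [363. 224.]
outer+ [355. 132.] [174. 271.]
outer- [301. 454.] [382. 219.]
floor [334. 318.] [277. 347.]
scene grip ((26.23394775390625, 12.779817581176758), (9.4824800491333, 16.28304672241211), 73.3007583618164) (19, 7, 15, 13) [[29, 7], [27, 8], [25, 9], [23, 9], [21, 10], [19, 10], [19, 12], [19, 14], [19, 16], [20, 18], [22, 19], [24, 18], [26, 17], [28, 16], [30, 16], [32, 15], [33, 14], [33, 12], [33, 10], [33, 8], [32, 7], [30, 7]]
1 1 0.134 [19.3 10.3]
1 1 0.1 [19.7 19.5]
blk [276.  151.7]
1 -1 0.134 [17.1  8.7]
1 -1 0.1 [17.4 17.9]
blk [269.2 146.2]
-1 1 0.134 [34.5  5.7]
-1 1 0.1 [34.6 14.8]
blk [303.4 142.4]
-1 -1 0.134 [32.2  4.1]
-1 -1 0.1 [32.4 13.2]
blk [296.3 137.3]
```

View pics/m2.png

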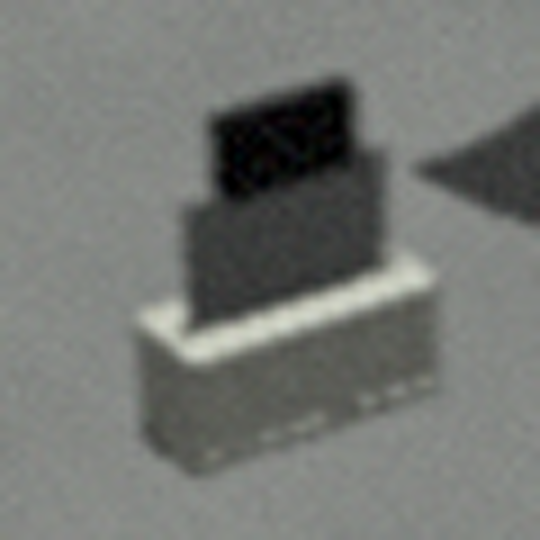

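```bash
python3 -m inch '{"slide":[[5,1.7,0],[5,1.7,0],[5,1.7,0],[5,1.7,0],[5,1.7,0],[2.2,1.6,0],[0,0,0]],"roll":[-4,-4,-4,-4.6,0,0,0],"jaw":[1,1,1,1,1,1,1]}' 50
```

```text
time_s: 1.18
tcp_pos: [0.4554, -0.3635, 0.2308]
ee_rot: [-0.0, 0.999, 0.043, -0.0]
force: [0.5, -0.8, -0.2]
grip_width: 0.0858
grip_force: 0.0
```

The zoomed scene view shows the blade standing square in the block. The grip spans about (278–294,120–134) in the full picture, which agrees with the estimate to about 1 px. I'll go down now.

```bash
python3 -m inch '{"slide":[[0,-0.2,-3],[0,0,-3],[0,0,-3],[0,0,-2.4],[0,0,-1.5],[0,0,0],[0,0,0],[0,0,0]],"roll":[0,0,0,0,0,0,0,0],"jaw":[1,1,1,1,1,1,0.5,0.3]}' 40
python3 -m inch '{"slide":[[0,0,0],[0,0,0],[0,0,0],[0,0,0],[0,0,0],[0,0,0]],"roll":[0,0,0,0,0,0],"jaw":[0,0,0,0,0,0]}' 40
```

```text
time_s: 2.17
tcp_pos: [0.4545, -0.367, 0.1032]
ee_rot: [0.0, 0.999, 0.041, 0.001]
force: [0.4, 0.5, 0.2]
grip_width: 0.0515
grip_force: 0.0
time_s: 2.92
tcp_pos: [0.4543, -0.3666, 0.1026]
ee_rot: [0.0, 0.999, 0.042, 0.0]
force: [-1.3, 1.6, 5.3]
grip_width: 0.0134
grip_force: 39.5
```

```bash
python3 -m inch '{"slide":[[0,0,0],[0,0,2],[0,0,3],[0,0,3],[0,0,3],[0,0,3],[0,0,2],[0,0,0]],"roll":[0,0,0,0,0,0,0,0],"jaw":[0,0,0,0,0,0,0,0]}' 70
python3 -m inch '{"slide":[[2.5,5,0],[2.5,6,0],[2.5,6,0],[2,6,0],[2,6,0],[1.3,6,0],[0,5,0],[0,0,0]],"roll":[-2,-2,-2,-2,-2,-2,-1.7,0],"jaw":[0,0,0,0,0,0,0,0]}'
python3 - <<'E'
from h import *
print(bot.state()['tcp_pos'])
T=cam('top');S=cam('scene');np.save('t1.npy',T['frame']);np.save('s1.npy',S['frame'])
o=np.zeros((560,800,3),np.uint8)
o[:,:480]=cv2.resize(S['frame'][130:270,230:350],None,fx=4,fy=4,interpolation=cv2.INTER_CUBIC)
o[:480,480:]=cv2.resize(T['frame'][120:240,270:350],None,fx=4,fy=4,interpolation=cv2.INTER_CUBIC)
save('l1',o)
E
```

```text
time_s: 3.92
tcp_pos: [0.4546, -0.3671, 0.2632]
ee_rot: [0.001, 0.999, 0.042, 0.001]
force: [0.4, -0.2, -2.5]
grip_width: 0.0132
grip_force: 68.4
time_s: 4.92
tcp_pos: [0.5749, -0.0257, 0.2615]
ee_rot: [-0.023, 0.999, -0.034, -0.0]
force: [0.4, -0.9, -2.5]
grip_width: 0.0131
grip_force: 69.0
[ 0.57489118 -0.02567421  0.26147053]
```

View pics/l1.png

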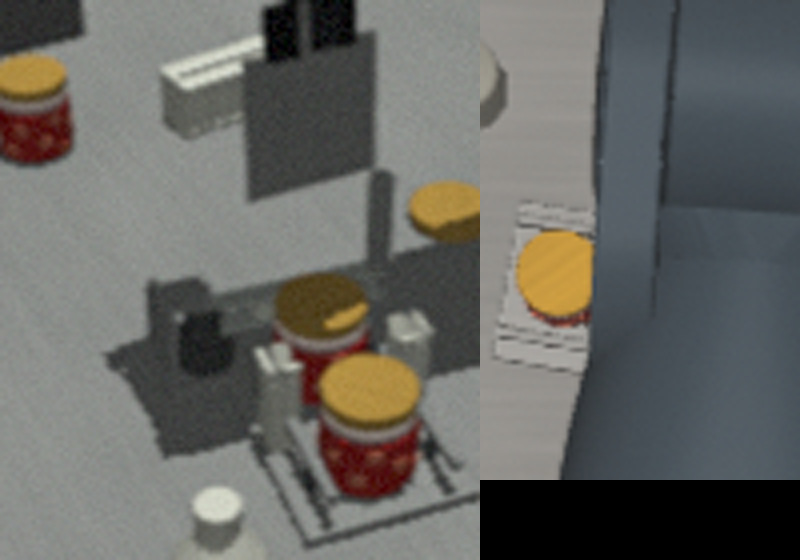

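The scene shows the blade hanging straight in the fingers, with its bottom corners at crop (248,200) and (375,165). The top view is blocked by the arm. I'll finish the transfer.

```bash
python3 -m inch '{"slide":[[0.3,2,0],[0.3,2,0],[0.2,1.5,0],[0,0.4,0],[0,0,0],[0,0,0],[0,0,0]],"roll":[-2,-2,-1,0,0,0,0],"jaw":[0,0,0,0,0,0,0]}'
python3 - <<'E'
from h import *
s=bot.state();print(s['tcp_pos'],s['ee_rot'])
S=cam('scene');np.save('s2.npy',S['frame'])
save('l2',cv2.resize(S['frame'][140:260,260:360],None,fx=5,fy=5,interpolation=cv2.INTER_CUBIC))
E
```

```text
time_s: 5.9
tcp_pos: [0.5795, -0.0166, 0.2624]
ee_rot: [-0.043, 0.998, -0.037, 0.001]
force: [0.1, 0.0, -2.9]
grip_width: 0.0133
grip_force: 69.0
[ 0.57951676 -0.01661023  0.26240252] [-4.32234153e-02  9.98366695e-01 -3.73478030e-02  9.05858656e-04]
```

View pics/l2.png

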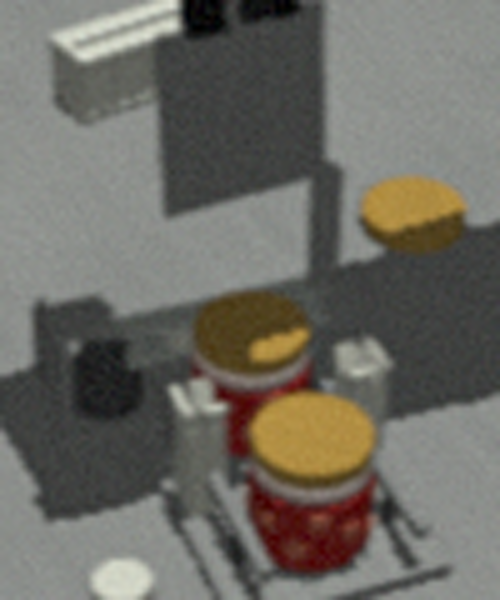

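The blade is at crop x 165–325, still short of the slot, and the tool is tilting. I suspect a joint limit.

```bash
python3 -c "
from h import *
print(bot.state()['q'].round(3))"
```

```text
[-0.076  0.384  0.272  1.461  0.086  3.141]
```

Joint 6 is at its limit. The blade is the same either way round, so I'll turn it half a turn the other way while it is still high.

```bash
Z='x'
python3 -m inch '{"slide":[[0,0,0],[0,0,0],[0,0,0],[0,0,0],[0,0,0],[0,0,0],[0,0,0],[0,0,0]],"roll":[10,10,10,10,10,10,10,10],"jaw":[0,0,0,0,0,0,0,0]}'
python3 -m inch '{"slide":[[0,0,0],[0,0,0],[0,0,0],[0,0,0],[0,0,0],[0,0,0],[0,0,0],[0,0,0]],"roll":[10,10,10,10,10,10,10,10],"jaw":[0,0,0,0,0,0,0,0]}'
python3 -m inch '{"slide":[[0,0,0],[0,0,0],[0,0,0],[0,0,0]],"roll":[8,6,0,0],"jaw":[0,0,0,0]}'
python3 -c "
from h import *
s=bot.state();print(s['q'].round(3),s['ee_rot'].round(4),s['tcp_pos'].round(4))"
```

```text
time_s: 6.95
tcp_pos: [0.5796, -0.0167, 0.2623]
ee_rot: [-0.034, 0.787, 0.615, -0.027]
force: [0.1, -0.1, -1.9]
grip_width: 0.0132
grip_force: 68.9
time_s: 7.95
tcp_pos: [0.5795, -0.0166, 0.2623]
ee_rot: [-0.008, 0.207, 0.977, -0.042]
force: [-0.0, -0.5, -2.6]
grip_width: 0.013
grip_force: 68.9
time_s: 8.45
tcp_pos: [0.5795, -0.0167, 0.2623]
ee_rot: [-0.003, 0.091, 0.995, -0.043]
force: [0.7, 1.0, -2.7]
grip_width: 0.013
grip_force: 68.9
[ 0.018  0.398  0.294  1.482 -0.085  0.2  ] [-0.0032  0.0908  0.9949 -0.0431] [ 0.5795 -0.0167  0.2623]
```

The 5° sideways tilt picked up at the limit is now part of the commanded pose. I'll cancel it by approaching the opposite limit (q6 = -3.14) and pushing the other way.

```bash
python3 -m inch '{"slide":[[0,0,0],[0,0,0],[0,0,0],[0,0,0],[0,0,0],[0,0,0],[0,0,0],[0,0,0]],"roll":[10.7,10.7,10.7,10.7,10.7,10.7,10.7,10.7],"jaw":[0,0,0,0,0,0,0,0]}' >/dev/null
python3 -m inch '{"slide":[[0,0,0],[0,0,0],[0,0,0],[0,0,0],[0,0,0],[0,0,0],[0,0,0],[0,0,0]],"roll":[10.7,10.7,10.7,10.7,10.7,10.7,10.7,10.7],"jaw":[0,0,0,0,0,0,0,0]}' 
python3 -m inch '{"slide":[[0,0,0],[0,0,0],[0,0,0]],"roll":[10,4,0],"jaw":[0,0,0]}' >/dev/null
python3 -c "
from h import *
s=bot.state();print(s['q'].round(3),s['ee_rot'].round(4),s['tcp_pos'].round(4))"
python3 -m inch '{"slide":[[0,-1,0],[0,-1,0],[0,0,0]],"roll":[0,0,0],"jaw":[0,0,0]}'
python3 -c "
from h import *
s=bot.state();print(s['q'].round(3),s['ee_rot'].round(4),s['tcp_pos'].round(4))"
```

```text
time_s: 10.45
tcp_pos: [0.5795, -0.0168, 0.2623]
ee_rot: [-0.043, 0.986, -0.164, 0.006]
force: [0.2, 0.3, -2.8]
grip_width: 0.0131
grip_force: 68.9
[-0.076  0.383  0.271  1.46   0.086 -3.127] [-4.32e-02  9.98e-01 -4.54e-02  9.00e-04] [ 0.5796 -0.0167  0.2622]
time_s: 11.2
tcp_pos: [0.5801, -0.0314, 0.2624]
ee_rot: [-0.041, 0.998, -0.05, 0.001]
force: [0.2, -0.1, -1.8]
grip_width: 0.0128
grip_force: 69.0
[-0.098  0.386  0.277  1.463  0.081 -3.14 ] [-0.0407  0.9979 -0.05    0.0013] [ 0.5801 -0.0314  0.2624]
```

```bash
python3 -m inch '{"slide":[[0,0,0],[0,0,0],[0,0,0]],"roll":[5,5,0],"jaw":[0,0,0]}' >/dev/null
python3 -c "
from h import *
s=bot.state();print(s['q'].round(3),s['ee_rot'].round(4),s['tcp_pos'].round(4))"
python3 -m inch '{"slide":[[0,-3,0],[0,-3,0],[0,0,0]],"roll":[0,0,0],"jaw":[0,0,0]}'
python3 -c "
from h import *
s=bot.state();print(s['q'].round(3),s['ee_rot'].round(4),s['tcp_pos'].round(4))"
```

```text
[ 0.005  0.389  0.283  1.466  0.043 -3.14 ] [-0.0217  0.9998  0.0016 -0.0011] [0.5812 0.0164 0.2624]
time_s: 11.95
tcp_pos: [0.5821, -0.0202, 0.2623]
ee_rot: [-0.01, 1.0, -0.023, -0.001]
force: [-0.2, 0.0, -1.6]
grip_width: 0.013
grip_force: 69.0
[-0.045  0.392  0.287  1.469  0.02  -3.141] [-1.000e-02  9.997e-01 -2.330e-02 -9.000e-04] [ 0.5821 -0.0202  0.2623]
```

```bash
python3 -m inch '{"slide":[[0,-2.6,0],[0,-2.6,0],[0,0,0]],"roll":[0,0,0],"jaw":[0,0,0]}'
python3 -c "
from h import *
s=bot.state();print(s['q'].round(3),s['ee_rot'].round(4),s['tcp_pos'].round(4))"
```

```text
time_s: 12.32
tcp_pos: [0.5838, -0.048, 0.2622]
ee_rot: [-0.0, 0.999, -0.042, -0.001]
force: [0.1, 0.4, -1.7]
grip_width: 0.0126
grip_force: 69.0
[-8.200e-02  4.000e-01  2.990e-01  1.473e+00  1.000e-03 -3.141e+00] [-4.000e-04  9.991e-01 -4.170e-02 -1.300e-03] [ 0.5838 -0.048   0.2622]
```

The tool is vertical again and q6 is free to move the needed way. I'll move over the slot and measure.

```bash
python3 -m inch '{"slide":[[-0.1,2,0],[0,3,0],[0,2.2,0],[0,1,-1],[0,0,-3],[0,0,-2],[0,0,0],[0,0,0]],"roll":[-2,-2.1,0,0,0,0,0,0],"jaw":[0,0,0,0,0,0,0,0]}'
python3 - <<'E'
from h import *
s=bot.state();print(s['q'].round(3),s['tcp_pos'],s['ee_rot'].round(4))
S=cam('scene');np.save('s3.npy',S['frame'])
im=cv2.resize(S['frame'][140:260,260:360],None,fx=5,fy=5,interpolation=cv2.INTER_CUBIC)
save('l3',im)
p=s['tcp_pos'];q=s['ee_rot'];yaw=2*np.arctan2(q[2],q[1]);print('yaw deg',np.degrees(yaw))
ex=np.array([np.cos(yaw),np.sin(yaw),0]);ey=np.array([-ex[1],ex[0],0])
zb=p[2]-.1026+.006
for x in(.045,-.045):
    for z in(0,.098): print(x,z,((proj(S,[p[0],p[1],zb+z]+ex*x)[0]-[260,140]+.5)*5-.5).round(1))
E
```

```text
time_s: 13.32
tcp_pos: [0.583, 0.0349, 0.2029]
ee_rot: [-0.001, 0.997, -0.077, -0.001]
force: [-0.3, -0.7, -1.6]
grip_width: 0.0129
grip_force: 68.9
[ 5.900e-02  3.960e-01  1.450e-01  1.321e+00  1.000e-03 -2.929e+00] [0.58298304 0.0348989  0.20294742] [-6.000e-04  9.971e-01 -7.670e-02 -9.000e-04]
yaw deg -8.792374937553735
0.045 0 [199.5 354.8]
0.045 0.098 [198.9 193. ]
-0.045 0 [363.3 314.4]
-0.045 0.098 [373.5 155. ]
```

View pics/l3.png

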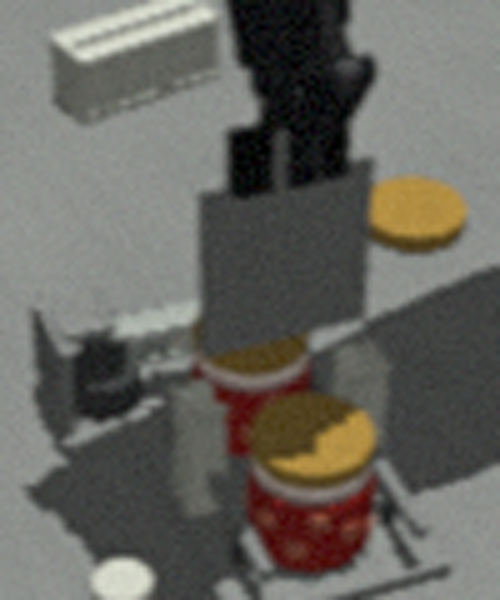

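The blade hangs just above the slot. Its lower edge runs from crop (203,354) to (363,318), about 1 mm from prediction, and the jambs sit directly below. I'll lower it gently and watch the force.

```bash
python3 -m inch '{"slide":[[0,0,-1],[0,0,-1],[0,0,-0.5],[0,0,-0.4],[0,0,0]],"roll":[0,0,0,0,0],"jaw":[0,0,0,0,0]}'
python3 -m inch '{"slide":[[0,0,-0.4],[0,0,-0.4],[0,0,0]],"roll":[0,0,0],"jaw":[0,0,0]}'
```

```text
time_s: 14.0
tcp_pos: [0.5826, 0.0351, 0.1731]
ee_rot: [-0.001, 0.997, -0.077, -0.001]
force: [-0.1, -0.2, -1.2]
grip_width: 0.0128
grip_force: 69.1
time_s: 14.38
tcp_pos: [0.5825, 0.0351, 0.1649]
ee_rot: [-0.001, 0.997, -0.077, -0.002]
force: [-0.3, 0.6, -2.2]
grip_width: 0.0129
grip_force: 69.1
```

```bash
python3 -m inch '{"slide":[[0,0,-0.5],[0,0,-0.5],[0,0,0]],"roll":[0,0,0],"jaw":[0,0,0]}'
python3 -m inch '{"slide":[[0,0,-0.6],[0,0,-0.6],[0,0,-0.6],[0,0,-0.6],[0,0,0]],"roll":[0,0,0,0,0],"jaw":[0,0,0,0,0]}'
```

```text
time_s: 14.75
tcp_pos: [0.5824, 0.0351, 0.1547]
ee_rot: [-0.001, 0.997, -0.077, -0.002]
force: [-0.1, 0.0, -1.6]
grip_width: 0.0132
grip_force: 69.1
time_s: 15.38
tcp_pos: [0.5824, 0.0351, 0.1307]
ee_rot: [-0.0, 0.997, -0.077, -0.002]
force: [-0.6, 0.7, -2.3]
grip_width: 0.0132
grip_force: 69.1
```

```bash
python3 -m inch '{"slide":[[0,0,-0.6],[0,0,-0.6],[0,0,-0.5],[0,0,-0.3],[0,0,-0.2],[0,0,0]],"roll":[0,0,0,0,0,0],"jaw":[0,0,0,0,0,0]}'
python3 - <<'E'
from h import *
S=cam('scene')
save('l4',cv2.resize(S['frame'][150:260,260:360],None,fx=5,fy=5,interpolation=cv2.INTER_CUBIC))
E
```

```text
time_s: 16.12
tcp_pos: [0.5827, 0.0351, 0.1092]
ee_rot: [-0.001, 0.997, -0.077, -0.001]
force: [-0.5, 0.6, -2.0]
grip_width: 0.0129
grip_force: 69.1
```

View pics/l4.png

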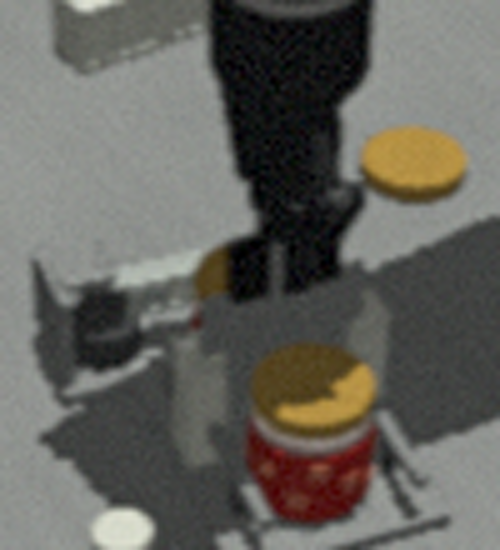

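The blade is down between the jambs, with its top edge at crop (203,315) to (370,272). I'll touch down and release.

```bash
python3 -m inch '{"slide":[[0,0,-0.2],[0,0,-0.1],[0,0,0]],"roll":[0,0,0],"jaw":[0,0,0]}'
python3 -m inch '{"slide":[[0,0,0],[0,0,0],[0,0,0],[0,0,0],[0,0,0],[0,0,0],[0,0,0]],"roll":[0,0,0,0,0,0,0],"jaw":[0.3,0.5,0.5,0.5,0.5,0.5,0.5]}'
python3 -m inch '{"slide":[[0,0,2],[0,0,3],[0,0,4],[0,0,4],[0,0,1],[0,0,0]],"roll":[0,0,0,0,0,0],"jaw":[0.5,0.5,0.5,0.5,0.5,0.5]}'
```

```text
time_s: 16.55
tcp_pos: [0.5829, 0.0351, 0.1068]
ee_rot: [-0.001, 0.997, -0.077, -0.001]
force: [-1.9, 1.4, 4.6]
grip_width: 0.0128
grip_force: 70.2
time_s: 17.42
tcp_pos: [0.5827, 0.0351, 0.1063]
ee_rot: [-0.001, 0.997, -0.077, -0.001]
force: [-0.4, -0.1, -0.1]
grip_width: 0.0428
grip_force: 0.0
time_s: 18.18
tcp_pos: [0.583, 0.0351, 0.2463]
ee_rot: [-0.001, 0.997, -0.077, -0.001]
force: [-0.5, -1.0, -0.6]
grip_width: 0.0427
grip_force: 0.0
```

The blade is seated and released. For the gate I need q6 range, so I'll half-turn back while moving over the post at about (0.506, -0.049).

```bash
python3 -m inch '{"slide":[[0,0,0],[0,0,0],[0,0,0],[0,0,0],[0,0,0],[0,0,0],[0,0,0],[0,0,0]],"roll":[-10.6,-10.6,-10.6,-10.6,-10.6,-10.6,-10.6,-10.6],"jaw":[0.5,0.5,0.5,0.5,0.5,0.5,0.5,0.5]}' 30 >/dev/null
python3 -m inch '{"slide":[[-1,-1,0],[-1,-1,0],[-1,-1,0],[-1,-1,0],[-1,-1,0],[-1,-1,0],[-1,-1,0],[-0.7,-1.4,0]],"roll":[-10.6,-10.6,-10.6,-10.6,-10.6,-10.6,-10.6,-10.6],"jaw":[0.5,0.5,0.5,0.5,0.5,0.5,0.5,0.5]}' >/dev/null
python3 -m inch '{"slide":[[0,0,0],[0,0,0],[0,0,0]],"roll":[-10.4,0,0],"jaw":[0.5,0.5,0.5]}'
python3 - <<'E'
from h import *
s=bot.state();print(s['q'].round(3))
S=cam('scene')
# post: dark vertical bar; blade: edge check
for z in(.06,.135): print((proj(S,[.5064,-.0488,z])[0]).round(1))
o=np.zeros((500,500,3),np.uint8)
save('l5',cv2.resize(S['frame'][160:260,260:360],None,fx=5,fy=5,interpolation=cv2.INTER_CUBIC))
E
```

```text
time_s: 20.55
tcp_pos: [0.5055, -0.0488, 0.2456]
ee_rot: [0.001, 0.074, 0.997, -0.001]
force: [0.1, 0.1, -0.7]
grip_width: 0.0428
grip_force: 0.0
[-9.600e-02  2.260e-01  1.800e-02  1.362e+00 -1.000e-03  5.300e-02]
[323.2 194.6]
[324.2 172.6]
```

View pics/l5.png

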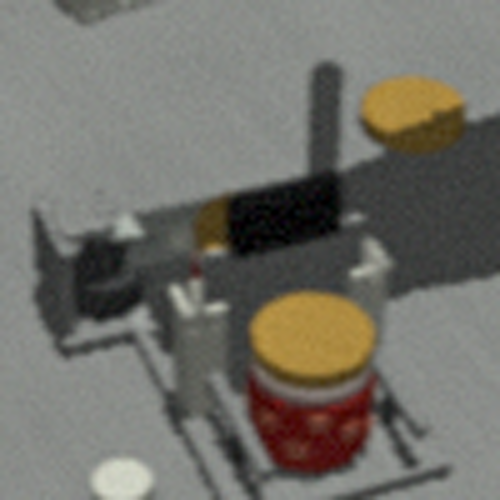

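The blade stands seated in the slot, with its grip above the jar lids. The post top is at crop (326,68), within about 1 px of prediction. I'll go down around it.

```bash
python3 -m inch '{"slide":[[0.1,0.2,-3],[0,0,-4],[0,0,-3],[0,0,-1],[0,0,-1],[0,0,-1],[0,0,0]],"roll":[0,0,0,0,0,0,0],"jaw":[0.5,0.5,0.5,0.5,0.5,0.5,0.5]}' 30
python3 -m inch '{"slide":[[0,0,-1.5],[0,0,-1.5],[0,0,0],[0,0,0],[0,0,0],[0,0,0],[0,0,0]],"roll":[0,0,0,0,0,0,0],"jaw":[0.5,0.5,0.5,0.35,0.3,0.27,0.27]}'
```

```text
time_s: 21.48
tcp_pos: [0.5067, -0.0469, 0.1161]
ee_rot: [0.001, 0.076, 0.997, -0.001]
force: [0.2, 0.6, -0.9]
grip_width: 0.0431
grip_force: 0.0
time_s: 22.35
tcp_pos: [0.5068, -0.0469, 0.0865]
ee_rot: [0.001, 0.077, 0.997, -0.001]
force: [0.1, -0.0, 0.7]
grip_width: 0.0232
grip_force: 0.0
```

The post is caged in a 23 mm opening. Now I'll swing along the arc.

```bash
python3 -m inch '{"slide":[[-0.13,-1.29,0],[0,-1.3,0],[0.12,-1.29,0],[0.25,-1.28,0],[0,0,0]],"roll":[5.7,5.7,5.7,5.7,0],"jaw":[0.27,0.27,0.27,0.27,0.27]}'
python3 -m inch '{"slide":[[0.38,-1.24,0],[0.5,-1.2,0],[0.62,-1.14,0],[0.73,-1.08,0],[0,0,0]],"roll":[5.7,5.7,5.7,5.7,0],"jaw":[0.27,0.27,0.27,0.27,0.27]}'
```

```text
time_s: 22.98
tcp_pos: [0.5091, -0.0988, 0.0863]
ee_rot: [0.001, -0.121, 0.993, -0.0]
force: [-1.1, 3.2, 2.7]
grip_width: 0.0227
grip_force: 1.3
time_s: 23.6
tcp_pos: [0.5313, -0.1449, 0.0861]
ee_rot: [0.001, -0.314, 0.949, 0.0]
force: [-3.1, 2.8, 2.6]
grip_width: 0.0228
grip_force: 1.9
```

Force matches the spring. I'll continue to the stop.

```bash
python3 -m inch '{"slide":[[0.83,-1.0,0],[0.93,-0.91,0],[1.0,-0.81,0],[0.8,-0.5,0],[0,0,0],[0,0,0]],"roll":[5.7,5.7,5.7,4,0,0],"jaw":[0.27,0.27,0.27,0.27,0.27,0.27]}'
python3 -m inch '{"slide":[[0.3,-0.18,0],[0.2,-0.12,0],[0,0,0],[0,0,0]],"roll":[1.5,0,0,0],"jaw":[0.27,0.27,0.27,0.27]}'
```

```text
time_s: 24.35
tcp_pos: [0.5662, -0.1765, 0.0861]
ee_rot: [0.001, -0.482, 0.876, 0.001]
force: [-5.1, 0.9, 0.8]
grip_width: 0.0233
grip_force: 2.4
time_s: 24.85
tcp_pos: [0.5707, -0.1795, 0.0861]
ee_rot: [0.001, -0.494, 0.87, 0.001]
force: [-8.1, 1.8, 1.6]
grip_width: 0.0232
grip_force: 3.6
```

```bash
python3 -m inch '{"slide":[[0.15,-0.08,0],[0.1,-0.05,0],[0,0,0],[0,0,0]],"roll":[0,0,0,0],"jaw":[0.27,0.27,0.27,0.27]}'
python3 - <<'E'
from h import *
s=bot.state();p=s['tcp_pos'];print(p,s['force'])
P=np.array([.6349,-.0687]);d=P-p[:2];print('r',np.hypot(*d),'a',np.arctan2(d[1],d[0])+np.radians(8.8))
S=cam('scene')
save('l6',cv2.resize(S['frame'][150:250,240:360],None,fx=5,fy=5,interpolation=cv2.INTER_CUBIC))
E
```

```text
time_s: 25.35
tcp_pos: [0.5716, -0.1801, 0.0859]
ee_rot: [-0.0, -0.494, 0.87, 0.002]
force: [-18.2, 5.6, 10.5]
grip_width: 0.0232
grip_force: 9.8
[ 0.57162582 -0.1800657   0.08591293] [-18.23895206   5.64574809  10.45105497]
r 0.1280856814579914 a 1.207702281511367
```

View pics/l6.png

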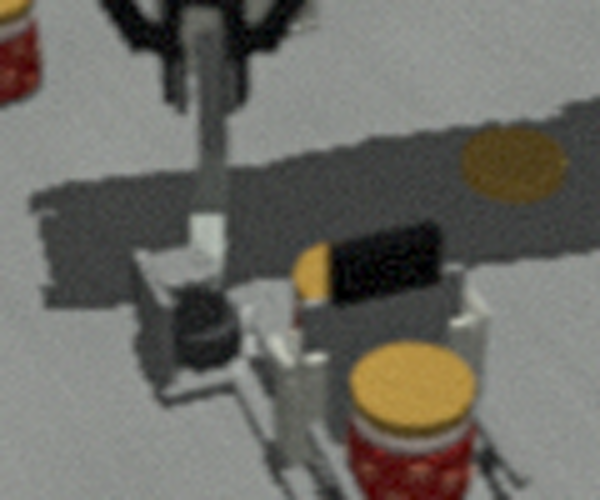

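The arm is at its stop: the post is upright between the fingers at crop (210,100), the force rose steeply to 19 N, and the angle is about 1.2 rad. The blade is still seated and the jars are in place. I'll hold briefly and hand in.

```bash
python3 -m inch '{"slide":[[0,0,0],[0,0,0],[0,0,0]],"roll":[0,0,0],"jaw":[0.27,0.27,0.27]}'
python3 -c "
from bench import workorder
print(workorder.hand_in())"
```

```text
time_s: 25.78
tcp_pos: [0.5716, -0.1801, 0.0859]
ee_rot: [-0.0, -0.494, 0.87, 0.002]
force: [-19.5, 5.6, 9.5]
grip_width: 0.023
grip_force: 9.8
the job is handed in; nothing more can be done
None
```

I handed the job in at 25.8 s of the 58 s: the blade is seated in the slot and let go, and the fingers hold the gate arm at its stop (about 1.2 rad by my estimate, with about 20 N on the tool); hand-in returned no verdict.

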